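Scrape the offcuts out from under the chassis rail

TASK

Take the scraper by its handle from its rest, lean it to reach in under the rail, set the blade down gently on the chassis plate behind the offcuts, and keep it pressed lightly on the plate as you draw it to the open edge, until all five steel offcuts are in the catch tray; do not touch the offcuts with the fingers, press hard enough to gouge the plate or bump the chassis. Then hang the scraper back in its rest and let go; leave the other things on the bench where they are.

Things in the scene. Friction and masses are not known exactly. Their poses are not given: they have to be found in the camera images.
- station: open aluminium equipment chassis, fixed; origin at bench level under the middle of point plate. Its plate: x -75 to 80, y -95 to 95 mm, top 45 mm above the bench; rims 5 mm wide and 12 mm above the plate's top line both y sides and the +x (back) end; the -x edge, towards the robot, is open and drops into the tray. A rail crosses over the back. Stands left or right on the bench, turned a little
- plate (a point): point on the plate's top surface; the axes are those of the station: -x points to the open edge, 75 mm away; clear surface x -75 to 75, y -90 to 90 mm
- rail (a point): middle of the round steel rail, 12 mm thick, that crosses over the plate along y: its axis runs 85 mm above the plate's top, 25 mm behind (+x of) point plate; it stands on 12 mm posts at y = -92.5 and 92.5 mm. Some offcuts lie under and behind it, where the upright scraper cannot get
- tray (a point): centre of the inner floor of the black open catch tray under the plate's open edge: 90 (x) x 190 (y) mm outside, 4 mm walls 34 mm high, floor 4 mm thick; axes of the station
- rest: grey fixed rest in which the scraper hangs: base 70 (x) x 150 (y) mm, two uprights (y 53 to 67 mm either side of the middle, 50 mm deep in x), tops 120 mm above the bench, with 6 mm high lips 36 mm apart in x; the blade hangs between the uprights. Origin: centre of its underside
- scraper: hand scraper, about 280 g: black cross bar 26 (x) x 134 (y) x 20 (z) mm whose ends lie on the rest's uprights; wooden handle 24 (x) x 60 (y) mm above it, z 20 to 81 mm; below it a steel blade 5 mm thick (x) and 96 mm wide (y) down to z = -100 mm. Origin: centre of the bar's underside, z up
- edge (a point): middle of the blade's lower edge, 100 mm below the scraper's origin
- meter: yellow multimeter, 90 x 170 x 38 mm, bystander; origin at the centre of its underside
- transformer: mains transformer, steel core 60 x 50 x 50 mm with copper winding, bystander; origin at the centre of its underside
- screwdriver: screwdriver lying on the bench between robot and work, bystander; origin under its middle, x towards its tip
- chip0: flat dark steel offcut, 20 x 16 x 6 mm, 14 g, loose on the plate; origin at the centre of its underside
- chip1: small L-shaped dark steel offcut, 20 x 14 mm, 5 mm thick, with a 5 mm wide upstand 11 mm high at one end, 14 g, loose on the plate; origin at the centre of its underside
- chip2: flat dark steel offcut, 20 x 16 x 6 mm, 14 g, loose on the plate; origin at the centre of its underside
- chip3: small L-shaped dark steel offcut, 20 x 14 mm, 5 mm thick, with a 5 mm wide upstand 11 mm high at one end, 14 g, loose on the plate; origin at the centre of its underside
- chip4: flat dark steel offcut, 20 x 16 x 6 mm, 14 g, loose on the plate; origin at the centre of its underside
Not all that is in view belongs to the job. What is meant by the scraper is not pink or red, and is the larger of those in its own colour.

How it is judged:
By the outcome, as a careful person would: the job done as asked, in the order asked, and still so for the second after the job is handed in, with the robot touching nothing.
It also fails if it takes over 69 s, if anything falls off the work surface, if the arm or the gripper's body presses on something with over 40 N, if the wrist force passes 120 N, or if a joint passes its speed limit or range.

ROBOT

A 6-joint arm with a two-finger parallel gripper is mounted at the origin on the work surface. World frame = base frame: x ahead of the robot, y to its left, z up, the work surface at z = 0. Lengths are in m, angles in rad, forces in N, time in s.
With the tool pointing down it reaches from about 0.35 to 0.975 m from the base axis. Payload 4.9 kg.
Tool frame: the origin (TCP) lies midway between the tips of the shut fingers; the grasp point (between the pads) lies 19 mm behind it; z points along the fingers, y is the line along which they close (so a half turn about z gives the same grasp; the last joint's range is limited). The gripper opens to 85 mm and grips with 20 to 120 N. Pads are 22 mm wide; open, the fingers measure 114 mm over their backs; the gripper's body (76 mm by 85 mm) begins 54 mm behind the grasp point. The pads swing forward as they close: fully open they stand 13 mm farther back than shut.
Start: joints at [-1.308, 0.053, 1.613, -0, 1.476, -0.119], TCP at [0.233, -0.58, 0.231] pointing down, gripper open.
Joint ranges: [-3.01, 3.01], [-1.01, 2.22], [0.06, 2.58], [-1.02, 4.17], [0.09, 2.62], [-3.14, 3.14]. Speed limits (rad/s): [2.57, 2.57, 3.14, 3.14, 3.14, 3.14].

INTERFACE

Orientations are given as [roll, pitch, yaw] about the fixed x, y, z axes, in that order (R = Rz(yaw) Ry(pitch) Rx(roll)).
In Python, from rig import arm, get_image gives the robot as it stands.
- The arm moves only by the tool drive_tool, never from a script. Its argument "rows" is a list that holds one entry, the list of rows, each a list of 5 numbers: the finger opening in mm, from 0 to 85.4, then the shift along the tool's x, y, z normalised to -1 to 1, where 1 is 150 mm, then the turn about the tool's z normalised to -1 to 1, where 1 is 1.5 rad. In form: [[[gripper, dx, dy, dz, yaw], ...]]. A call has 1 to 8 rows; each row is the pose to reach, as a shift and turn from the pose commanded when the call began, along the tool's axes at that moment; what a row does not reach only later rows make up. A row lasts 1/10 s, in which the tool goes at most 50 mm and 8.59 degrees, less where a joint would pass 70% of its speed; a pose out of reach is approached as far as the arm can. A call with a number of a shift or a turn outside -1 to 1 is refused whole. A call with a gripper value outside its range is refused whole. The fingers move at their own pace and stop on an object; "grip_force" is the grip in N (left out, the last holds). Time passes only in rows, so rows that repeat a pose let the fingers close. It gives the time, the measured TCP pose, the force, the opening and the grip force at its end, in the units of the state.
- arm.read_state(): the state, without advancing time (a new reading comes with each control period).
- get_image(name): name is "side" or "top" or "wrist"; returns a dict with "frame" (420x560x3 uint8, red, green, blue), "mtx" (3x3 intrinsics, pixels), "view" (4x4, takes a point from world to camera coordinates). Camera axes: x right, y down, z forward; pixel columns grow to the right and rows downward; lengths in m; the calibration is good to about 2 mm. A picture is of the moment at which its call begins. There is no depth.
- arm.hand_in(): hands the job in; it is judged then, once.
The state is a dict: "clock": time; "joint_positions": joint angles; "qvel": joint speeds; "tau": joint torques, N m; "eef_pos": TCP position; "tool_rot": TCP orientation; "wrist_force": force on the tool from outside, world axes, zero at the start; "moment": the same for the moment, N m; "width": finger opening in m; "finger_force": force on a finger pad.
Only numpy, scipy, OpenCV 4.12 (cv2) and the standard library are available. Lean on these libraries where they do the work, as an engineer would, in place of code of your own. Each camera call takes 0.05 s, during which the arm holds its last target. There are 200 camera calls.

## Working session

There is one attempt and no reset: what is moved stays moved. The work goes in short steps, Python scripts to look and compute and a tool call to move; the robot and the scene stay as the last step left them, time stands still between calls to the robot, and variables do not carry over. Pictures are saved under pics/ and viewed, at most 10 in all, crops included, and the job is handed in when it is done.

Besides the shell and the picture viewer there is one more tool, called after "Call:" as a command line: name --argument value ..., lists and objects as JSON in quotes. drive_tool: Moves the arm, as the interface text tells. Scaled input: -1 to 1 covers 150 mm each way for a shift and 1.5 rad each way for a turn. Its arguments: {"type":"object","properties":{"rows":{"type":"array","items":{"type":"array","items":{"type":"array","items":{"type":"number"}}}},"grip_force":{"type":"number"}},"required":["rows"]}

```bash
mkdir -p pics; ls; cat > h.py <<'E'
import numpy as np,cv2
from rig import arm,get_image
def snap(n,f):
    d=get_image(n); np.savez(f'pics/{f}.npz',**d); cv2.imwrite(f'pics/{f}.png',d['frame'][:,:,::-1]); return d
def ray(d,u,v):
    V=d['view'];R=V[:3,:3];c=-R.T@V[:3,3]; r=R.T@np.linalg.solve(d['mtx'],[u,v,1.]); return c,r
def onz(d,u,v,z):
    c,r=ray(d,u,v); return c+r*(z-c[2])/r[2]
def proj(d,p):
    q=d['mtx']@(d['view'][:3,:3]@np.array(p)+d['view'][:3,3]); return q[:2]/q[2]
E
python3 - <<'E'
from h import *
print(arm.read_state())
a=snap('top','top0');b=snap('side','side0')
for d in(a,b): print(d['mtx'],ray(d,280,210))
E
```

```text
pics
{'clock': 0.0, 'joint_positions': array([-1.30798523e+00,  5.33490211e-02,  1.61431349e+00,  2.19054373e-05,
        1.47604315e+00, -1.18970286e-01]), 'qvel': array([-3.08715476e-04, -1.26464499e-03,  1.36049735e-03, -1.53913897e-03,
       -1.58034304e-04, -1.64557462e-05]), 'tau': array([-3.62129802e-03, -3.93690062e+01, -3.70174956e+01, -5.18339730e-04,
        7.14440772e-03, -1.00087848e-05]), 'eef_pos': array([ 0.23271404, -0.57936716,  0.23005627]), 'tool_rot': array([-3.13949717e+00, -2.72441012e-04,  3.81778999e-01]), 'wrist_force': array([-0.08577335, -0.00342172, -0.07078779]), 'moment': array([-0.03384542, -0.05805636,  0.01312593]), 'finger_force': 0.0, 'width': 0.08567517484731753}
[[499.29078582   0.         278.39004475]
 [  0.         499.29078582 205.08147849]
 [  0.           0.           1.        ]] (array([0.39862628, 0.06095093, 1.15327621]), array([ 0.15462634,  0.01708501, -0.98787967]))
[[390.9700405    0.         271.98619879]
 [  0.         390.9700405  209.93672072]
 [  0.           0.           1.        ]] (array([ 0.46811018, -0.45204421,  0.61124505]), array([ 0.17619731,  0.71353894, -0.67840758]))
```

View pics/top0.png

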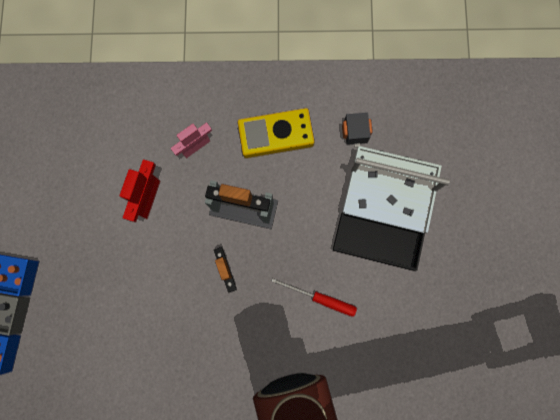

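View pics/side0.png

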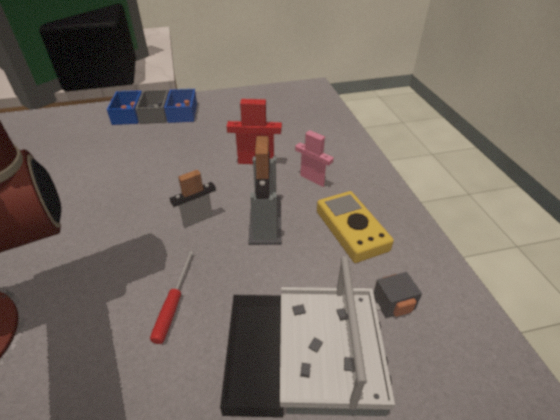

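```bash
python3 - <<'E'
from h import *
a=cv2.imread('pics/top0.png');b=cv2.imread('pics/side0.png')
A=cv2.resize(a[165:240,195:290],None,fx=4,fy=4,interpolation=cv2.INTER_CUBIC)
B=cv2.resize(a[140:275,325:455],None,fx=4,fy=4,interpolation=cv2.INTER_CUBIC)
C=cv2.resize(b[130:250,235:300],None,fx=2,fy=2)
o=np.zeros((560,800,3),np.uint8)
o[:300,:380]=A; o[:540,280+100:380+420][:, :420]=B[:540,:420]; o[305:545,:130]=C
cv2.imwrite('pics/c1.png',o)
E
```

```text
(no output)
```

View pics/c1.png

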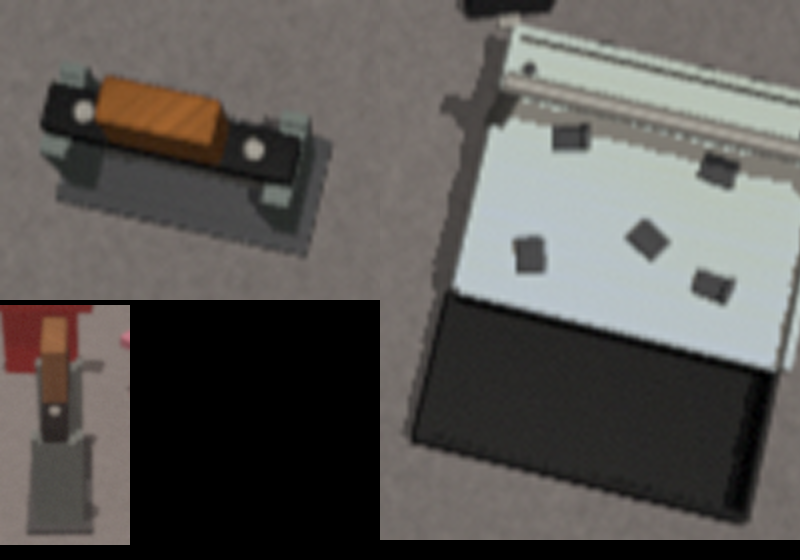

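```bash
cat >> h.py <<'E'
def A(u,v): return 195+u/4,165+v/4
def B(u,v): return 325+(u-380)/4,140+v/4
E
python3 - <<'E'
from h import *
np.set_printoptions(precision=4,suppress=True)
d=dict(np.load('pics/top0.npz'));s=dict(np.load('pics/side0.npz'))
def P(f,L,z): return np.array([onz(d,*f(*p),z)[:2] for p in L])
def ang(p,q): return np.degrees(np.arctan2(*(p-q)[::-1]))
h=P(A,[(106,76),(222,99),(215,146),(97,119)],.201); print('handle',h,h.mean(0),[np.linalg.norm(h[i]-h[i-1]) for i in range(4)],ang(h[0],h[1])-90)
b=P(A,[(50,84),(303,125)],.140);print('bar far',b,np.linalg.norm(b[0]-b[1]),ang(b[0],b[1])-90,b.mean(0))
b=P(A,[(42,133),(296,182)],.120);print('bar near',b,np.linalg.norm(b[0]-b[1]),ang(b[0],b[1])-90,b.mean(0))
b=P(A,[(57,197),(306,256)],.010);print('base near',b,np.linalg.norm(b[0]-b[1]),ang(b[0],b[1])-90,b.mean(0))
e=P(B,[(452,290),(775,370)],.045);print('open',e,np.linalg.norm(e[0]-e[1]),ang(e[0],e[1])-90,e.mean(0))
t=P(B,[(412,440),(745,522)],.034);print('tray near',t,np.linalg.norm(t[0]-t[1]),ang(t[0],t[1])-90,t.mean(0))
r=P(B,[(513,25)],.057);print('back left',r)
c=P(B,[(570,137),(718,168),(647,240),(530,255),(713,287)],.05)
th=np.radians((ang(e[0],e[1])+ang(t[0],t[1]))/2-90); X=np.array([np.cos(th),np.sin(th)]);Y=np.array([-X[1],X[0]])
o=e.mean(0)+.075*X; print('th',th,'o',o,'o from tray',t.mean(0)+.165*X)
print('chips',c,'\n',np.c_[(c-o)@X,(c-o)@Y]); print(((r-o)@X,(r-o)@Y))
E
```

```text
handle [[0.5997 0.1915]
 [0.5879 0.1347]
 [0.5647 0.138 ]
 [0.5784 0.1955]] [0.5827 0.1649] [np.float64(0.021705096407855354), np.float64(0.057992810898384), np.float64(0.02341678987854075), np.float64(0.05917911721595072)] -11.762963862224936
bar far [[0.6086 0.2289]
 [0.5861 0.0975]] 0.13337127664169499 -9.712117928721597 [0.5973 0.1632]
bar near [[0.5864 0.2359]
 [0.5594 0.1019]] 0.136747220986952 -11.361068535960783 [0.5729 0.1689]
base near [[0.5686 0.245 ]
 [0.5334 0.1004]] 0.1487968165940596 -13.67257937793012 [0.551  0.1727]
open [[ 0.5656 -0.0609]
 [ 0.5197 -0.2384]] 0.18331440909153088 -14.487082650718037 [ 0.5427 -0.1497]
tray near [[ 0.4827 -0.0379]
 [ 0.4366 -0.2207]] 0.1885373829902765 -14.13802567553131 [ 0.4596 -0.1293]
back left [[ 0.7152 -0.0977]]
th -0.24980119451654714 o [ 0.6153 -0.1682] o from tray [ 0.6195 -0.1701]
chips [[ 0.6517 -0.1288]
 [ 0.6332 -0.211 ]
 [ 0.5925 -0.1697]
 [ 0.5844 -0.1043]
 [ 0.5657 -0.2051]] 
 [[ 0.0255  0.0472]
 [ 0.0279 -0.037 ]
 [-0.0218 -0.0071]
 [-0.0458  0.0543]
 [-0.039  -0.048 ]]
(array([0.0793]), array([0.0931]))
```

Call:
drive_tool --rows '[[[85, 0.2, -0.186, -0.06, 0.08], [85, 0.4, -0.372, -0.12, 0.16], [85, 0.6, -0.558, -0.18, 0.24], [85, 0.8, -0.744, -0.24, 0.32], [85, 1.0, -0.93, -0.3, 0.395]]]' --grip_force 20

```text
clock: 0.6
eef_pos: [0.3203, -0.3929, 0.276]
tool_rot: [-3.141, 0.0, -0.216]
wrist_force: [0.1, -0.1, 0.4]
width: 0.0852
finger_force: 0.0
```

Call:
drive_tool --rows '[[[85, 0.06, -0.25, 0, 0], [85, 0.12, -0.5, 0, 0], [85, 0.18, -0.75, 0, 0], [85, 0.238, -1.0, 0, 0]]]'

```text
clock: 1.0
eef_pos: [0.3866, -0.2538, 0.2759]
tool_rot: [-3.141, 0.0, -0.211]
wrist_force: [-0.0, -1.0, -0.9]
width: 0.085
finger_force: 0.0
```

Call:
drive_tool --rows '[[[85, 0.06, -0.25, 0, 0], [85, 0.12, -0.5, 0, 0], [85, 0.18, -0.75, 0, 0], [85, 0.238, -1.0, 0, 0]]]'

```text
clock: 1.4
eef_pos: [0.4528, -0.1146, 0.2759]
tool_rot: [-3.142, 0.0, -0.211]
wrist_force: [0.6, -0.2, 0.1]
width: 0.085
finger_force: 0.0
```

Call:
drive_tool --rows '[[[85, 0.06, -0.25, 0, 0], [85, 0.12, -0.5, 0, 0], [85, 0.18, -0.75, 0, 0], [85, 0.238, -1.0, 0, 0], [85, 0.238, -1.0, 0, 0]]]'

```text
clock: 1.9
eef_pos: [0.5195, 0.0265, 0.2755]
tool_rot: [-3.14, 0.001, -0.206]
wrist_force: [-0.4, -1.3, -0.9]
width: 0.0846
finger_force: 0.0
```

Call:
drive_tool --rows '[[[85, 0.06, -0.25, 0, 0], [85, 0.12, -0.5, 0, 0], [85, 0.18, -0.75, 0, 0], [85, 0.23, -0.99, 0, 0], [85, 0.23, -0.99, 0, 0], [85, 0.23, -0.99, 0, 0]]]'

```text
clock: 2.5
eef_pos: [0.5835, 0.1609, 0.2755]
tool_rot: [3.14, 0.001, -0.21]
wrist_force: [-0.4, -0.8, 0.0]
width: 0.0849
finger_force: 0.0
```

```bash
python3 - <<'E'
from h import *
s=arm.read_state();print(s['eef_pos'],s['tool_rot'])
d=snap('wrist','w1'); print(ray(d,280,210))
for n in ['w1']:
    im=cv2.imread('pics/w1.png')
E
```

```text
[0.583471   0.16092863 0.27550889] [ 3.14041424e+00  1.34716948e-03 -2.09915450e-01]
(array([0.65788909, 0.14568253, 0.41866288]), array([-0.28340713,  0.04989806, -0.95783858]))
```

View pics/w1.png

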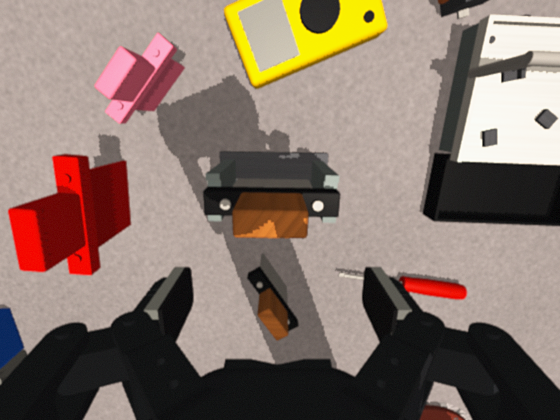

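```bash
python3 - <<'E'
from h import *
d=dict(np.load('pics/w1.npz'))
for p,z in [((232,238),.201),((308,237),.201),((204,190),.14),((339,191),.14)]: print(onz(d,*p,z))
im=cv2.cvtColor(cv2.imread('pics/w1.png'),cv2.COLOR_BGR2HSV)[180:245,225:315]
m=cv2.inRange(im,(5,120,60),(20,255,255));c=max(cv2.findContours(m,0,2)[0],key=cv2.contourArea)
print(cv2.approxPolyDP(c,3,True).reshape(-1,2)+[225,180],cv2.minAreaRect(c))
E
```

```text
[0.57858532 0.19918412 0.201     ]
[0.56691629 0.13978647 0.201     ]
[0.61045344 0.22812    0.14      ]
[0.58245309 0.10027968 0.14      ]
[[232 211]
 [236 237]
 [306 235]
 [308 212]
 [298 193]
 [242 193]] ((45.0, 35.5), (45.0, 76.0), 90.0)
```

Call:
drive_tool --rows '[[[85, 0, -0.037, 0.2, 0], [85, 0, -0.037, 0.4, 0], [85, 0, -0.037, 0.6, 0], [85, 0, -0.037, 0.75, 0], [85, 0, -0.037, 0.83, 0], [85, 0, -0.037, 0.83, 0]]]'

```text
clock: 3.15
eef_pos: [0.5835, 0.1652, 0.1497]
tool_rot: [3.14, 0.004, -0.212]
wrist_force: [-0.2, 0.3, -0.3]
width: 0.085
finger_force: 0.0
```

Call:
drive_tool --rows '[[[50, 0, 0, 0, 0], [50, 0, 0, 0, 0], [50, 0, 0, 0, 0], [50, 0, 0, 0, 0], [50, 0, 0, 0, 0], [50, 0, 0, 0, 0]]]' --grip_force 20

```text
clock: 3.75
eef_pos: [0.5862, 0.1665, 0.1541]
tool_rot: [-3.141, -0.003, -0.211]
wrist_force: [-0.7, -2.6, 6.5]
width: 0.0599
finger_force: 24.2
```

```bash
python3 - <<'E'
from h import *
for i in range(3):
  s=arm.read_state();print(s['eef_pos'],s['tool_rot'],s['wrist_force'],s['joint_positions'],s['finger_force'],s['width'])
d=snap('side','s1')
s=arm.read_state();print(s['eef_pos'],s['tool_rot'],s['wrist_force'],s['joint_positions'],s['finger_force'],s['width'])
d=snap('wrist','w2')
cv2.imwrite('pics/c2.png',np.hstack([cv2.resize(cv2.imread('pics/s1.png')[60:260,200:340],None,fx=2.5,fy=2.5),cv2.resize(cv2.imread('pics/w2.png')[150:400,100:450],None,fx=1.25,fy=1.25,dst=None) if 0 else cv2.resize(cv2.imread('pics/w2.png')[150:400,150:400],(450,500))]))
E
```

```text
[0.58619042 0.16647121 0.15409408] [-3.14070293 -0.00346455 -0.21071421] [-0.66391114 -2.59196639  6.54907151] [ 1.54823469e-01  7.23283502e-02  1.72404814e+00 -4.18395743e-04
  1.34166249e+00  1.93642677e+00] 24.24911141395569 0.059920711532247865
[0.58619042 0.16647121 0.15409408] [-3.14070293 -0.00346455 -0.21071421] [-0.66391114 -2.59196639  6.54907151] [ 1.54823469e-01  7.23283502e-02  1.72404814e+00 -4.18395743e-04
  1.34166249e+00  1.93642677e+00] 24.24911141395569 0.059920711532247865
[0.58619042 0.16647121 0.15409408] [-3.14070293 -0.00346455 -0.21071421] [-0.66391114 -2.59196639  6.54907151] [ 1.54823469e-01  7.23283502e-02  1.72404814e+00 -4.18395743e-04
  1.34166249e+00  1.93642677e+00] 24.24911141395569 0.059920711532247865
[0.5861978  0.16645851 0.15410631] [-3.1407008  -0.00346375 -0.21076933] [-0.3925519  -1.49372458  6.32131003] [ 1.54799845e-01  7.23253325e-02  1.72402997e+00 -4.16179975e-04
  1.34168369e+00  1.93645776e+00] 24.250629544258118 0.059980121046718196
```

View pics/c2.png

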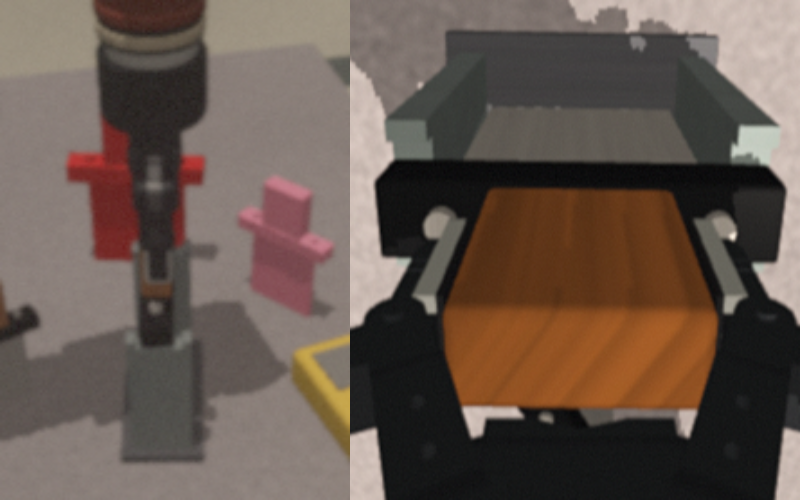

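Call:
drive_tool --rows '[[[50, -0.03, 0, -0.02, 0], [50, -0.06, 0, -0.02, 0], [50, -0.09, 0, -0.02, 0], [50, -0.12, 0, -0.02, 0], [50, -0.15, 0, -0.01, 0], [50, -0.18, 0, 0, 0], [50, -0.22, 0, 0, 0], [50, -0.26, 0, 0, 0]]]' --grip_force 20

```text
clock: 4.65
eef_pos: [0.5477, 0.1746, 0.1523]
tool_rot: [-3.141, -0.004, -0.211]
wrist_force: [7.1, -1.5, -3.8]
width: 0.0599
finger_force: 22.4
```

```bash
python3 - <<'E'
from h import *
s=arm.read_state();print(s['eef_pos'],s['tool_rot'],s['wrist_force'],s['moment'],s['finger_force'],s['width'])
d=snap('side','s2')
d=snap('wrist','w3')
cv2.imwrite('pics/c3.png',np.hstack([cv2.resize(cv2.imread('pics/s2.png')[60:260,200:340],None,fx=2.5,fy=2.5),cv2.resize(cv2.imread('pics/w3.png')[150:400,150:400],(450,500))]))
E
```

```text
[0.54772511 0.17457006 0.15228994] [-3.14053186 -0.00401499 -0.211467  ] [ 7.13516455 -1.45187627 -3.83817221] [-0.07553812 -1.15644399 -0.23828012] 22.368653118610382 0.05992785205193531
```

View pics/c3.png

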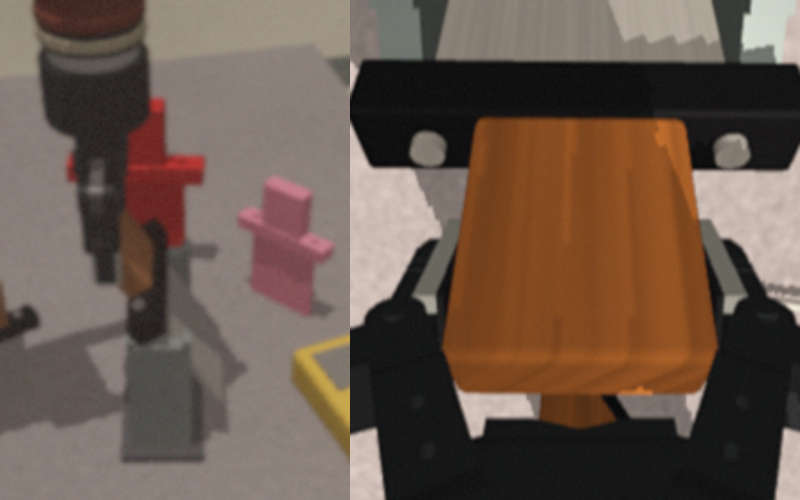

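Call:
drive_tool --rows '[[[50, -0.02, 0, 0, 0], [50, -0.04, 0, 0, 0], [50, -0.04, 0, 0, 0], [50, -0.04, 0, 0, 0]]]'

```text
clock: 5.15
eef_pos: [0.5412, 0.1758, 0.1519]
tool_rot: [-3.141, -0.001, -0.211]
wrist_force: [4.2, -1.5, -1.1]
width: 0.0595
finger_force: 22.4
```

Call:
drive_tool --rows '[[[50, 0, 0, 0, 0], [50, 0, 0, 0, 0], [50, 0, 0, 0, 0], [50, 0, 0, -0.05, 0], [50, 0, 0, -0.2, 0], [50, 0, 0, -0.4, 0], [50, 0, 0, -0.6, 0], [50, 0, 0, -0.8, 0]]]' --grip_force 110

```text
clock: 5.95
eef_pos: [0.5388, 0.176, 0.2712]
tool_rot: [3.14, 0.006, -0.21]
wrist_force: [0.8, -0.1, -3.1]
width: 0.0588
finger_force: 118.6
```

```bash
python3 - <<'E'
from h import *
s=arm.read_state();print(s['eef_pos'],s['tool_rot'],s['wrist_force'],s['moment'],s['finger_force'],s['width'])
d=snap('side','s3');d=snap('top','t3')
d=snap('wrist','w4')
s=arm.read_state();print(s['eef_pos'],s['tool_rot'],s['wrist_force'],s['moment'],s['finger_force'],s['width'])
d=snap('side','s4');d=snap('wrist','w4')
cv2.imwrite('pics/c4.png',np.hstack([cv2.resize(cv2.imread('pics/s4.png')[20:220,190:330],None,fx=2.5,fy=2.5),cv2.resize(cv2.imread('pics/w4.png')[150:400,150:400],(450,500))]))
g=cv2.cvtColor(cv2.imread('pics/w4.png'),cv2.COLOR_BGR2HSV)
for c in (225,275,325): print(c,[(r,*g[r,c]) for r in range(140,380,6)])
E
```

```text
[0.53883919 0.17601986 0.27120419] [ 3.14005105  0.00617792 -0.20970485] [ 0.78072778 -0.05924171 -3.1426643 ] [0.06600881 0.09824785 0.0133088 ] 118.57221722602844 0.058820167581673015
[0.54091787 0.17627731 0.27317341] [-3.14050248e+00 -1.01922480e-03 -2.09980487e-01] [ 0.29920986 -0.57676523 -4.46508063] [ 0.06779675  0.16979424 -0.06710789] 118.77154111862183 0.05872881190066398
225 [(140, np.uint8(17), np.uint8(36), np.uint8(143)), (146, np.uint8(18), np.uint8(35), np.uint8(146)), (152, np.uint8(15), np.uint8(32), np.uint8(143)), (158, np.uint8(17), np.uint8(37), np.uint8(144)), (164, np.uint8(15), np.uint8(32), np.uint8(144)), (170, np.uint8(17), np.uint8(37), np.uint8(145)), (176, np.uint8(150), np.uint8(16), np.uint8(16)), (182, np.uint8(135), np.uint8(26), np.uint8(20)), (188, np.uint8(150), np.uint8(15), np.uint8(17)), (194, np.uint8(75), np.uint8(60), np.uint8(17)), (200, np.uint8(50), np.uint8(36), np.uint8(21)), (206, np.uint8(13), np.uint8(196), np.uint8(121)), (212, np.uint8(13), np.uint8(198), np.uint8(129)), (218, np.uint8(13), np.uint8(196), np.uint8(133)), (224, np
[... 4648 characters left out ...]
 np.uint8(13), np.uint8(195), np.uint8(161)), (302, np.uint8(13), np.uint8(192), np.uint8(163)), (308, np.uint8(13), np.uint8(196), np.uint8(161)), (314, np.uint8(13), np.uint8(198), np.uint8(160)), (320, np.uint8(13), np.uint8(190), np.uint8(162)), (326, np.uint8(13), np.uint8(198), np.uint8(166)), (332, np.uint8(13), np.uint8(194), np.uint8(166)), (338, np.uint8(12), np.uint8(193), np.uint8(131)), (344, np.uint8(11), np.uint8(111), np.uint8(129)), (350, np.uint8(13), np.uint8(32), np.uint8(127)), (356, np.uint8(11), np.uint8(30), np.uint8(135)), (362, np.uint8(60), np.uint8(11), np.uint8(24)), (368, np.uint8(90), np.uint8(12), np.uint8(22)), (374, np.uint8(80), np.uint8(35), np.uint8(22))]
```

View pics/c4.png

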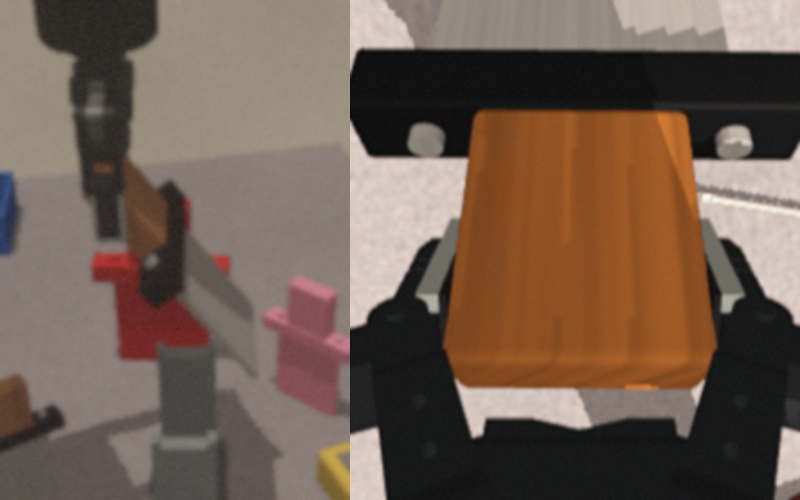

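```bash
cat >> h.py <<'E'
from scipy.optimize import least_squares
def lean(d,pos,yaw,rows):
    # rows: {(x,z) scraper mm: image row}; returns theta, P(tool plane x, height z rel to TCP) for scraper origin
    x=np.array([np.cos(yaw),np.sin(yaw),0])
    def pt(q,k):
        th,a,b=q; X=k[0]/1e3;Z=k[1]/1e3
        return np.array(pos)+x*(a+X*np.cos(th)-Z*np.sin(th))+np.array([0,0,b+X*np.sin(th)+Z*np.cos(th)])
    f=lambda q:[proj(d,pt(q,k))[1]-r for k,r in rows.items()]
    s=least_squares(f,[.6,.03,-.03]); return s.x,s.fun,lambda k:pt(s.x,k)
E
python3 - <<'E'
from h import *
np.set_printoptions(precision=4,suppress=True)
d=dict(np.load('pics/w4.npz'));g=cv2.cvtColor(cv2.imread('pics/w4.png'),cv2.COLOR_BGR2GRAY)
s=arm.read_state()
q,r,pt=lean(d,s['eef_pos'],s['tool_rot'][2],{(13,0):175.5,(13,20):204.5,(-13,20):228,(12,81):325,(-12,81):343})
e=pt((0,-100)); print(np.degrees(q[0]),q,r,'edge',e,e-s['eef_pos'])
print('proj edge ends wrist',[proj(d,e+sg*.048*np.array([.208,.978,0])) for sg in(1,-1)])
d2=dict(np.load('pics/s4.npz'));print('side',[proj(d2,e+sg*.048*np.array([.208,.978,0])) for sg in(1,-1)])
E
```

```text
35.89555728637208 [ 0.6265  0.0377 -0.0247] [-0.6636 -1.4432  2.8838  1.1212 -1.7324] edge [0.6336 0.1557 0.1633] [ 0.0942 -0.0201 -0.1058]
proj edge ends wrist [array([217.7782,  94.8266]), array([339.006 ,  95.0078])]
side [array([286.746 , 146.3451]), array([288.9477, 175.0184])]
```

```bash
python3 - <<'E'
from h import *
o=np.hstack([cv2.resize(cv2.imread('pics/s4.png')[80:200,220:330],None,fx=3,fy=3),cv2.resize(cv2.imread('pics/w4.png')[0:240,130:430],(450,360))])
cv2.imwrite('pics/c5.png',o)
E
```

```text
(no output)
```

View pics/c5.png

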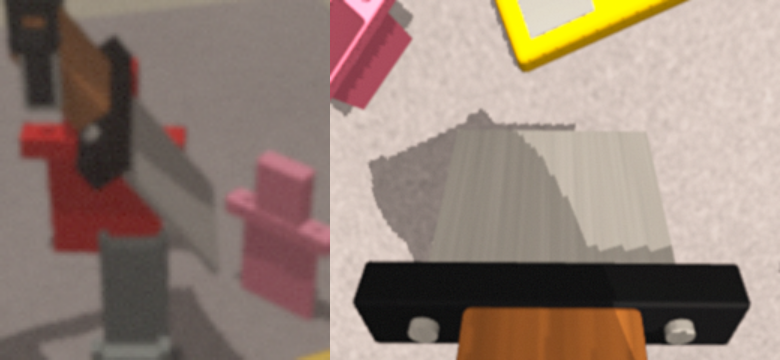

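```bash
python3 - <<'E'
from h import *
np.set_printoptions(precision=4,suppress=True)
w=dict(np.load('pics/w4.npz'));sd=dict(np.load('pics/s4.npz'));s=arm.read_state()
for a,b in [((337,87),(291.7,170.7)),((213,87),(291,146.7))]:
    (c1,r1),(c2,r2)=ray(w,*a),ray(sd,*b)
    t=np.linalg.lstsq(np.c_[r1,-r2],c2-c1,rcond=None)[0]; print(c1+r1*t[0],c2+r2*t[1])
q,r,pt=lean(w,s['eef_pos'],s['tool_rot'][2],{(13,0):175.5,(13,20):204.5,(-13,20):228,(12,81):325,(-12,81):343,(2.5,-100):87})
e=pt((0,-100)); print(np.degrees(q[0]),q,r,'edge',e,e-s['eef_pos'],s['eef_pos'])
E
```

```text
[0.6293 0.111  0.1708] [0.6293 0.111  0.1708]
[0.6504 0.2055 0.1592] [0.6533 0.205  0.1595]
37.60898329117556 [ 0.6564  0.0382 -0.0249] [-1.1746 -1.2344  1.9058  2.3056 -2.5544  0.7596] edge [0.6364 0.1551 0.165 ] [ 0.0971 -0.0207 -0.1041] [0.5394 0.1758 0.2691]
```

Call:
drive_tool --rows '[[[50, -0.04, 0.1, 0, 0], [50, -0.08, 0.3, 0, 0], [50, -0.12, 0.5, 0, 0], [50, -0.16, 0.75, 0, 0], [50, -0.19, 1.0, 0, 0]]]'

```text
clock: 6.7
eef_pos: [0.4793, 0.0345, 0.2681]
tool_rot: [3.141, 0.006, -0.209]
wrist_force: [0.5, -1.0, -3.9]
width: 0.0586
finger_force: 119.2
```

Call:
drive_tool --rows '[[[50, -0.04, 0.25, 0, 0], [50, -0.08, 0.5, 0, 0], [50, -0.12, 0.7, 0, 0], [50, -0.16, 0.85, 0, 0], [50, -0.19, 1.0, 0, 0]]]'

```text
clock: 7.2
eef_pos: [0.4203, -0.1059, 0.2684]
tool_rot: [-3.14, 0.006, -0.211]
wrist_force: [-0.0, 0.2, -2.7]
width: 0.0589
finger_force: 119.4
```

Call:
drive_tool --rows '[[[50, -0.02, 0.1, 0, 0.014], [50, -0.04, 0.2, 0.1, 0.027], [50, -0.047, 0.287, 0.2, 0.027], [50, -0.047, 0.287, 0.3, 0.027], [50, -0.047, 0.287, 0.3, 0.027], [50, -0.047, 0.287, 0.3, 0.027]]]'

```text
clock: 7.8
eef_pos: [0.406, -0.1453, 0.2253]
tool_rot: [-3.14, 0.003, -0.25]
wrist_force: [0.1, -0.0, -2.5]
width: 0.059
finger_force: 119.4
```

```bash
python3 - <<'E'
from h import *
np.set_printoptions(precision=4,suppress=True)
for k in range(3):
    s=arm.read_state();print(s['eef_pos'],s['tool_rot'],s['wrist_force'],s['moment']); snap('top','t5')
snap('side','s5');w=snap('wrist','w5')
o=np.hstack([cv2.resize(cv2.imread('pics/t5.png')[120:300,300:460],None,fx=2.2,fy=2.2),cv2.resize(cv2.imread('pics/s5.png')[200:420,180:420],None,fx=1.8,fy=1.8)])
cv2.imwrite('pics/c6.png',o)
E
```

```text
[ 0.406  -0.1453  0.2253] [-3.1404  0.0029 -0.2505] [ 0.1058 -0.0478 -2.4634] [ 0.0257  0.125  -0.0183]
[ 0.4065 -0.1456  0.2265] [-3.1411  0.0008 -0.2503] [-0.3878  0.7696 -3.0249] [-0.0063  0.1069  0.0092]
[ 0.4069 -0.1458  0.2272] [-3.1415 -0.0005 -0.2502] [ 0.492   0.2938 -3.5375] [0.1134 0.1271 0.0038]
```

```bash
python3 - <<'E'
from h import *
np.set_printoptions(precision=4,suppress=True)
for f in('w4','w5'):
    g=cv2.imread(f'pics/{f}.png')[:,:,:].astype(int).mean(2)
    print(f,[(r,int(g[r,230:260].mean()),int(g[r,300:325].mean())) for r in range(70,110,3)],[(r,int(g[r,230:260].mean())) for r in range(165,240,4)])
# chips in t0: mask dark on plate
E
```

```text
w4 [(70, 202, 201), (73, 196, 201), (76, 189, 200), (79, 183, 199), (82, 151, 198), (85, 124, 197), (88, 142, 181), (91, 136, 181), (94, 136, 181), (97, 135, 182), (100, 136, 182), (103, 136, 182), (106, 136, 182), (109, 136, 182)] [(165, 136), (169, 136), (173, 134), (177, 15), (181, 17), (185, 17), (189, 17), (193, 17), (197, 17), (201, 21), (205, 57), (209, 83), (213, 83), (217, 83), (221, 83), (225, 83), (229, 83), (233, 83), (237, 83)]
w5 [(70, 41, 48), (73, 41, 48), (76, 41, 48), (79, 42, 48), (82, 41, 49), (85, 34, 45), (88, 136, 136), (91, 136, 137), (94, 136, 138), (97, 136, 138), (100, 137, 138), (103, 137, 139), (106, 138, 139), (109, 138, 139)] [(165, 101), (169, 100), (173, 99), (177, 10), (181, 11), (185, 11), (189, 11), (193, 11), (197, 11), (201, 13), (205, 40), (209, 60), (213, 59), (217, 60), (221, 61), (225, 60), (229, 60), (233, 61), (237, 60)]
```

Call:
drive_tool --rows '[[[50, 0, 0, 0.12, 0], [50, 0, 0, 0.24, 0], [50, 0, 0, 0.36, 0], [50, 0, 0, 0.36, 0]]]'

```text
clock: 8.45
eef_pos: [0.4051, -0.1452, 0.1704]
tool_rot: [-3.14, 0.005, -0.251]
wrist_force: [-1.1, 0.2, -4.8]
width: 0.0586
finger_force: 119.4
```

Call:
drive_tool --rows '[[[50, 0.1, 0, 0, 0], [50, 0.25, 0, 0, 0], [50, 0.4, 0, 0, 0], [50, 0.55, 0, 0, 0], [50, 0.7, 0, 0, 0], [50, 0.82, 0, 0, 0], [50, 0.9, 0, 0, 0], [50, 0.9, 0, 0, 0]]]'

```text
clock: 9.25
eef_pos: [0.5388, -0.1802, 0.1739]
tool_rot: [3.141, -0.002, -0.251]
wrist_force: [0.0, -0.7, -4.2]
width: 0.0588
finger_force: 119.5
```

```bash
python3 - <<'E'
from h import *
np.set_printoptions(precision=4,suppress=True)
s=arm.read_state();print(s['eef_pos'],s['tool_rot'],s['wrist_force'],s['moment']); snap('top','t6')
snap('side','s6');w=snap('wrist','w6')
o=np.hstack([cv2.resize(cv2.imread('pics/w6.png')[20:240,150:400],(450,396)),cv2.resize(cv2.imread('pics/s6.png')[230:410,250:409],(350,396))])
cv2.imwrite('pics/c6.png',o)
E
```

```text
[ 0.5388 -0.1802  0.1739] [ 3.1413 -0.0016 -0.2508] [ 0.0437 -0.6701 -4.215 ] [0.0865 0.1292 0.014 ]
```

View pics/c6.png

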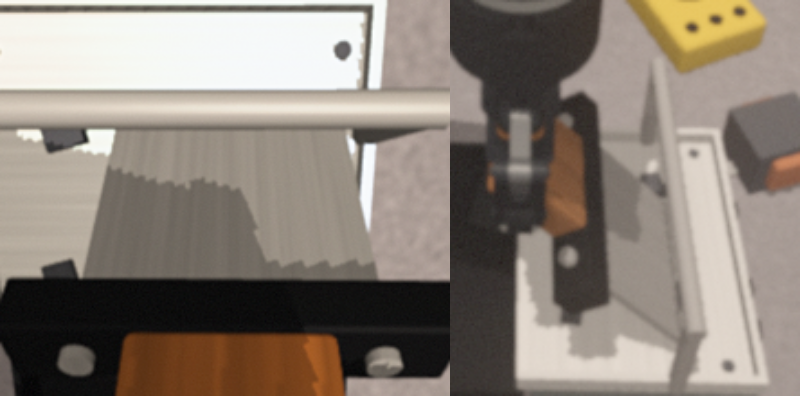

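Call:
drive_tool --rows '[[[50, 0.05, 0, 0, 0], [50, 0.1, 0, 0, 0], [50, 0.14, 0, 0, 0], [50, 0.167, 0, 0, 0], [50, 0.167, 0, 0.03, 0], [50, 0.167, 0, 0.06, 0], [50, 0.167, 0, 0.08, 0], [50, 0.167, 0, 0.08, 0]]]'

```text
clock: 10.2
eef_pos: [0.5608, -0.1856, 0.1596]
tool_rot: [-3.141, 0.002, -0.251]
wrist_force: [-0.3, -0.4, -3.4]
width: 0.0589
finger_force: 119.5
```

Call:
drive_tool --rows '[[[50, 0, 0, 0.01, 0], [50, 0, 0, 0.02, 0], [50, 0, 0, 0.02, 0], [50, 0, 0, 0.02, 0]]]'

```text
clock: 10.6
eef_pos: [0.5616, -0.186, 0.1579]
tool_rot: [3.142, -0.0, -0.251]
wrist_force: [0.7, 0.4, -3.5]
width: 0.0592
finger_force: 119.5
```

Call:
drive_tool --rows '[[[50, 0, 0, 0.01, 0], [50, 0, 0, 0.015, 0], [50, 0, 0, 0.015, 0], [50, 0, 0, 0.015, 0]]]'

```text
clock: 11.0
eef_pos: [0.5615, -0.186, 0.1555]
tool_rot: [-3.142, 0.0, -0.251]
wrist_force: [-0.1, -0.6, -3.3]
width: 0.0585
finger_force: 119.5
```

Call:
drive_tool --rows '[[[50, 0, 0, 0.008, 0], [50, 0, 0, 0.015, 0], [50, 0, 0, 0.015, 0]]]'

```text
clock: 11.3
eef_pos: [0.5614, -0.1859, 0.153]
tool_rot: [-3.141, 0.0, -0.251]
wrist_force: [0.2, 0.2, -3.2]
width: 0.0591
finger_force: 119.5
```

Call:
drive_tool --rows '[[[50, 0, 0, 0.007, 0], [50, 0, 0, 0.01, 0], [50, 0, 0, 0.01, 0]]]'

```text
clock: 11.6
eef_pos: [0.5615, -0.186, 0.1517]
tool_rot: [-3.142, 0.0, -0.251]
wrist_force: [0.0, 0.4, -3.7]
width: 0.0591
finger_force: 119.5
```

Call:
drive_tool --rows '[[[50, 0, 0, 0.007, 0], [50, 0, 0, 0.01, 0], [50, 0, 0, 0.01, 0]]]'

```text
clock: 11.9
eef_pos: [0.5615, -0.186, 0.1502]
tool_rot: [-3.142, 0.0, -0.251]
wrist_force: [0.3, -0.3, -2.7]
width: 0.059
finger_force: 119.5
```

Call:
drive_tool --rows '[[[50, 0, 0, 0.007, 0], [50, 0, 0, 0.007, 0], [50, 0, 0, 0.007, 0]]]'

```text
clock: 12.2
eef_pos: [0.5615, -0.186, 0.1492]
tool_rot: [-3.142, 0.0, -0.251]
wrist_force: [0.1, -0.4, -4.0]
width: 0.059
finger_force: 119.5
```

Call:
drive_tool --rows '[[[50, 0, 0, 0.007, 0], [50, 0, 0, 0.007, 0], [50, 0, 0, 0.007, 0]]]'

```text
clock: 12.5
eef_pos: [0.5616, -0.186, 0.1484]
tool_rot: [3.142, -0.0, -0.251]
wrist_force: [-0.3, -0.7, -3.0]
width: 0.059
finger_force: 119.5
```

Call:
drive_tool --rows '[[[50, 0, 0, 0.007, 0], [50, 0, 0, 0.007, 0], [50, 0, 0, 0.007, 0]]]'

```text
clock: 12.8
eef_pos: [0.5618, -0.1861, 0.148]
tool_rot: [3.141, -0.001, -0.251]
wrist_force: [-2.6, 1.5, 1.8]
width: 0.0588
finger_force: 119.9
```

Call:
drive_tool --rows '[[[50, 0, 0, 0.007, 0], [50, 0, 0, 0.007, 0], [50, 0, 0, 0.007, 0]]]'

```text
clock: 13.1
eef_pos: [0.5621, -0.1863, 0.1477]
tool_rot: [3.141, -0.002, -0.251]
wrist_force: [-3.9, 1.6, 5.4]
width: 0.0587
finger_force: 120.6
```

```bash
python3 - <<'E'
from h import *
np.set_printoptions(precision=4,suppress=True)
s=arm.read_state();print(s['eef_pos'],s['wrist_force'],s['moment']);snap('side','s7');s=arm.read_state();print(s['eef_pos'],s['wrist_force'],s['moment'])
E
```

```text
[ 0.5621 -0.1863  0.1477] [-3.8872  1.5801  5.3999] [0.0904 0.3768 0.0064]
[ 0.5621 -0.1863  0.1477] [-5.0737  1.1315  5.6523] [0.1119 0.421  0.0062]
```

Call:
drive_tool --rows '[[[50, 0, 0, -0.005, 0], [50, -0.03, 0, -0.005, 0], [50, -0.08, 0, -0.005, 0], [50, -0.14, 0, -0.005, 0]]]'

```text
clock: 13.55
eef_pos: [0.5415, -0.181, 0.1473]
tool_rot: [3.141, -0.003, -0.251]
wrist_force: [1.5, 0.3, 1.5]
width: 0.0592
finger_force: 119.8
```

Call:
drive_tool --rows '[[[50, -0.06, 0, 0, 0], [50, -0.12, 0, 0, 0], [50, -0.18, 0, 0, 0]]]'

```text
clock: 13.85
eef_pos: [0.5146, -0.174, 0.1473]
tool_rot: [3.141, -0.001, -0.251]
wrist_force: [1.8, -0.5, 1.3]
width: 0.0586
finger_force: 119.7
```

Call:
drive_tool --rows '[[[50, -0.06, 0, 0, 0], [50, -0.12, 0, 0, 0], [50, -0.18, 0, 0, 0], [50, -0.24, 0, 0, 0]]]'

```text
clock: 14.25
eef_pos: [0.4797, -0.1651, 0.1472]
tool_rot: [3.141, -0.001, -0.251]
wrist_force: [3.5, -0.7, 2.6]
width: 0.0588
finger_force: 119.8
```

Call:
drive_tool --rows '[[[50, -0.06, 0, 0, 0], [50, -0.12, 0, 0, 0], [50, -0.18, 0, 0, 0]]]'

```text
clock: 14.55
eef_pos: [0.4535, -0.1583, 0.1471]
tool_rot: [3.142, -0.001, -0.251]
wrist_force: [2.7, 0.3, 3.4]
width: 0.0589
finger_force: 119.9
```

Call:
drive_tool --rows '[[[50, -0.06, 0, 0, 0], [50, -0.12, 0, 0, 0], [50, -0.17, 0, 0, 0], [50, -0.21, 0, 0, 0], [50, -0.21, 0, 0, 0]]]'

```text
clock: 15.05
eef_pos: [0.4214, -0.1496, 0.1449]
tool_rot: [-3.141, 0.005, -0.251]
wrist_force: [0.2, -0.1, -3.2]
width: 0.0589
finger_force: 119.6
```

Call:
drive_tool --rows '[[[50, 0, 0, -0.1, 0], [50, 0, 0, -0.2, 0], [50, 0, 0, -0.3, 0], [50, 0, -0.15, -0.3, 0], [50, 0, -0.3, -0.3, 0], [50, 0, -0.41, -0.3, 0], [50, 0, -0.41, -0.3, 0]]]'

```text
clock: 15.75
eef_pos: [0.4398, -0.0899, 0.1937]
tool_rot: [-3.141, -0.002, -0.248]
wrist_force: [-0.1, -0.1, -3.2]
width: 0.0585
finger_force: 120.0
```

```bash
cat > chips.py <<'E'
from h import *
import sys
np.set_printoptions(precision=3,suppress=True)
d=snap('top',sys.argv[1]);w=snap('wrist',sys.argv[1]+'w');s=snap('side',sys.argv[1]+'s')
o=np.array([.6165,-.1685]);th=-.25;X=np.array([np.cos(th),np.sin(th)]);Y=np.array([-X[1],X[0]])
for n,d in(('top',d),('side',s),('wrist',w)):
    # rectify plate+tray onto station grid, 0.5mm/px: rows x from 80 to -165
    c=[(75,90),(75,-90),(-75,-90),(-75,90)]
    src=np.float32([proj(d,[*(o+x/1e3*X+y/1e3*Y),.048]) for x,y in c]);dst=np.float32([((90-y)*2,(75-x)*2) for x,y in c])
    r=cv2.warpPerspective(d['frame'],cv2.getPerspectiveTransform(src,dst),(360,300));cv2.imwrite(f'pics/{sys.argv[1]}_{n}_r.png',r[:,:,::-1])
    m=cv2.inRange(r,(0,0,0),(85,85,85));N,_,st,ce=cv2.connectedComponentsWithStats(m)
    print(n,[(int(st[i][4]),round(75-ce[i][1]/2),round(90-ce[i][0]/2)) for i in range(1,N) if st[i][4]>150])
s=arm.read_state();print(s['clock'],s['eef_pos'],s['wrist_force'])
E
python3 chips.py k1
```

```text
top [(475, 34, 87), (890, 26, 48), (838, -46, 56), (911, -71, 18)]
side []
wrist [(66109, 29, 0)]
15.9 [ 0.439 -0.092  0.193] [ 0.075  0.134 -2.803]
```

Call:
drive_tool --rows '[[[50, 0, 0, 0.06, 0], [50, 0, 0, 0.13, 0], [50, 0, 0, 0.13, 0]]]'

```text
clock: 16.2
eef_pos: [0.4371, -0.0908, 0.1696]
tool_rot: [-3.141, 0.005, -0.252]
wrist_force: [-1.3, -0.9, -4.7]
width: 0.0588
finger_force: 120.0
```

Call:
drive_tool --rows '[[[50, 0.1, 0, 0, 0], [50, 0.25, 0, 0, 0], [50, 0.4, 0, 0, 0], [50, 0.55, 0, 0, 0], [50, 0.7, 0, 0, 0], [50, 0.82, 0, 0, 0], [50, 0.9, 0, 0, 0], [50, 0.95, 0, 0, 0]]]'

```text
clock: 17.0
eef_pos: [0.5772, -0.1268, 0.1718]
tool_rot: [-3.141, 0.001, -0.252]
wrist_force: [0.2, 0.0, -3.2]
width: 0.0592
finger_force: 120.0
```

Call:
drive_tool --rows '[[[50, 0, 0, 0, 0], [50, 0, 0, 0.04, 0], [50, 0, 0, 0.08, 0], [50, 0, 0, 0.12, 0], [50, 0, 0, 0.14, 0], [50, 0, 0, 0.14, 0], [50, 0, 0, 0.14, 0]]]'

```text
clock: 17.7
eef_pos: [0.5768, -0.1264, 0.1514]
tool_rot: [-3.142, -0.0, -0.251]
wrist_force: [-1.0, 0.3, -2.8]
width: 0.059
finger_force: 120.0
```

Call:
drive_tool --rows '[[[50, 0, 0, 0.008, 0], [50, 0, 0, 0.014, 0], [50, 0, 0, 0.014, 0]]]'

```text
clock: 18.0
eef_pos: [0.5768, -0.1264, 0.1492]
tool_rot: [3.142, -0.0, -0.251]
wrist_force: [0.5, -0.1, -3.0]
width: 0.0586
finger_force: 120.0
```

Call:
drive_tool --rows '[[[50, 0, 0, 0.005, 0], [50, 0, 0, 0.005, 0], [50, 0, 0, 0.005, 0]]]'

```text
clock: 18.3
eef_pos: [0.5769, -0.1265, 0.1486]
tool_rot: [3.142, -0.0, -0.251]
wrist_force: [-0.8, 0.4, -3.8]
width: 0.059
finger_force: 120.0
```

Call:
drive_tool --rows '[[[50, 0, 0, 0.005, 0], [50, 0, 0, 0.005, 0], [50, 0, 0, 0.005, 0]]]'

```text
clock: 18.6
eef_pos: [0.577, -0.1265, 0.1482]
tool_rot: [3.142, -0.001, -0.251]
wrist_force: [-0.9, 0.9, -1.2]
width: 0.059
finger_force: 120.2
```

Call:
drive_tool --rows '[[[50, 0, 0, 0.005, 0], [50, -0.03, 0, 0.006, 0], [50, -0.08, 0, 0.006, 0], [50, -0.14, 0, 0.006, 0]]]'

```text
clock: 19.0
eef_pos: [0.5567, -0.1214, 0.1475]
tool_rot: [3.141, -0.003, -0.251]
wrist_force: [1.1, -1.1, -0.5]
width: 0.0588
finger_force: 120.3
```

Call:
drive_tool --rows '[[[50, -0.06, 0, 0, 0], [50, -0.12, 0, 0, 0], [50, -0.18, 0, 0, 0]]]'

```text
clock: 19.3
eef_pos: [0.53, -0.1145, 0.1474]
tool_rot: [3.141, -0.002, -0.251]
wrist_force: [2.1, -1.0, 1.4]
width: 0.0593
finger_force: 120.2
```

Call:
drive_tool --rows '[[[50, -0.06, 0, 0, 0], [50, -0.12, 0, 0, 0], [50, -0.18, 0, 0, 0]]]'

```text
clock: 19.6
eef_pos: [0.5038, -0.1077, 0.1473]
tool_rot: [3.141, -0.001, -0.251]
wrist_force: [3.5, -1.4, 1.4]
width: 0.0586
finger_force: 120.3
```

Call:
drive_tool --rows '[[[50, -0.06, 0, 0, 0], [50, -0.12, 0, 0, 0], [50, -0.18, 0, 0, 0], [50, -0.24, 0, 0, 0]]]'

```text
clock: 20.0
eef_pos: [0.4689, -0.0988, 0.1471]
tool_rot: [3.142, -0.001, -0.251]
wrist_force: [4.4, -0.9, 2.4]
width: 0.0589
finger_force: 120.3
```

Call:
drive_tool --rows '[[[50, -0.06, 0, 0, 0], [50, -0.12, 0, 0, 0], [50, -0.18, 0, 0, 0], [50, -0.23, 0, 0, 0], [50, -0.23, 0, 0, 0]]]'

```text
clock: 20.5
eef_pos: [0.4336, -0.0894, 0.145]
tool_rot: [-3.141, 0.005, -0.251]
wrist_force: [-0.7, -0.7, -3.9]
width: 0.0587
finger_force: 120.2
```

Call:
drive_tool --rows '[[[50, 0, 0, -0.15, 0], [50, 0, 0, -0.3, 0], [50, 0, 0, -0.5, 0], [50, 0, 0, -0.7, 0], [50, 0, 0, -0.8, 0], [50, 0, 0, -0.8, 0]]]'

```text
clock: 21.1
eef_pos: [0.4369, -0.0907, 0.2692]
tool_rot: [3.141, -0.004, -0.251]
wrist_force: [0.5, -0.1, -3.3]
width: 0.0588
finger_force: 120.1
```

```bash
python3 chips.py k2; python3 - <<'E'
import cv2,numpy as np
o=[cv2.resize(cv2.imread('pics/k2.png')[140:275,325:455],(400,400)),cv2.resize(cv2.imread('pics/k2s.png')[270:420,200:400],(400,400))]
cv2.imwrite('pics/c7.png',np.hstack(o))
E
```

```text
top [(467, 34, 87), (7602, -63, -31)]
side []
wrist [(50890, 40, 0)]
21.25 [ 0.435 -0.09   0.265] [-0.508  0.038 -3.975]
```

Call:
drive_tool --rows '[[[50, -0.04, -0.14, 0, 0], [50, -0.09, -0.3, 0, 0], [50, -0.13, -0.45, 0, 0], [50, -0.17, -0.6, 0, 0], [50, -0.215, -0.73, 0, 0]]]'

```text
clock: 21.75
eef_pos: [0.4308, 0.025, 0.2642]
tool_rot: [3.141, 0.004, -0.251]
wrist_force: [1.1, -0.0, -3.2]
width: 0.0591
finger_force: 120.3
```

Call:
drive_tool --rows '[[[50, -0.04, -0.16, 0, 0], [50, -0.09, -0.33, 0, 0], [50, -0.13, -0.48, 0, -0.01], [50, -0.17, -0.62, 0, -0.02], [50, -0.215, -0.73, 0, -0.029], [50, -0.215, -0.73, 0, -0.029], [50, -0.215, -0.73, 0, -0.029]]]'

```text
clock: 22.45
eef_pos: [0.427, 0.1378, 0.2649]
tool_rot: [3.14, 0.003, -0.207]
wrist_force: [0.3, -0.7, -3.7]
width: 0.0588
finger_force: 120.5
```

```bash
sed -i 's/(85,85,85)/(100,100,100)/' chips.py; python3 chips.py k3; python3 - <<'E'
from h import *
np.set_printoptions(precision=3,suppress=True)
t=dict(np.load('pics/top0.npz'))
for p in((216,246),(232,290)): print('decoy',[onz(t,*p,z)[:2] for z in(.0,.1)])
for n in('top0','k3'):
    d=dict(np.load(f'pics/{n}.npz')); o=np.array([.6165,-.1685]);X=np.array([.969,-.247]);Y=np.array([.247,.969])
    # tray interior brightness
    c=[(-82,88),(-82,-88),(-158,-88),(-158,88)]
    src=np.float32([proj(d,[*(o+x/1e3*X+y/1e3*Y),.007]) for x,y in c]);dst=np.float32([((88-y)*2,(-82-x)*2) for x,y in c])
    r=cv2.warpPerspective(d['frame'],cv2.getPerspectiveTransform(src,dst),(352,152));cv2.imwrite(f'pics/{n}_tray.png',r[:,:,::-1])
    g=r.mean(2);print(n,np.percentile(g,[5,50,90,97,99.5]))
    m=(cv2.GaussianBlur(g.astype(np.uint8),(5,5),0)>np.median(g)+12).astype(np.uint8);N,_,st,ce=cv2.connectedComponentsWithStats(m);print([(int(st[i][4]),ce[i].round()) for i in range(1,N) if st[i][4]>100])
E
```

```text
top [(582, 35, 86)]
side []
wrist [(95858, 8, -3)]
22.6 [0.428 0.137 0.266] [-0.522 -1.113 -3.001]
decoy [array([0.496, 0.229]), array([0.487, 0.215])]
decoy [array([0.395, 0.191]), array([0.395, 0.18 ])]
top0 [34.    38.333 40.333 41.    41.667]
[]
k3 [35.333 41.    52.333 79.333 82.   ]
[(490, array([76.,  6.])), (758, array([291.,  15.])), (1304, array([198.,  29.])), (1317, array([248.,  33.])), (1326, array([38., 40.]))]
```

Call:
drive_tool --rows '[[[50, 0, 0, 0.1, 0], [50, 0, 0, 0.25, 0], [50, 0, 0, 0.37, 0], [50, 0, 0, 0.37, 0], [50, 0, 0, 0.37, 0]]]' --grip_force 25

```text
clock: 23.1
eef_pos: [0.4276, 0.1375, 0.2107]
tool_rot: [3.141, 0.001, -0.208]
wrist_force: [-0.7, -0.3, -3.3]
width: 0.0586
finger_force: 120.5
```

Call:
drive_tool --rows '[[[50, 0.05, 0, 0, 0], [50, 0.1, 0, 0, 0], [50, 0.13, 0, 0, 0], [50, 0.16, 0, 0, 0], [50, 0.2, 0, 0, 0], [50, 0.24, 0, 0, 0], [50, 0.28, 0, 0, 0], [50, 0.32, 0, 0, 0]]]'

```text
clock: 23.9
eef_pos: [0.4732, 0.1285, 0.2108]
tool_rot: [3.141, 0.007, -0.207]
wrist_force: [-7.6, 2.1, 0.6]
width: 0.0588
finger_force: 121.5
```

```bash
cat > rows.py <<'E'
from h import *
import sys
w=snap('wrist',sys.argv[1]);s=arm.read_state();print(s['eef_pos'],s['wrist_force'])
f=w['frame'].astype(int);hsv=cv2.cvtColor(w['frame'],cv2.COLOR_RGB2HSV)
m=cv2.inRange(hsv[:,262:292],(5,120,60),(20,255,255)).mean(1)>128
r=np.where(m)[0];print('brown rows',r.min() if len(r) else None,r.max() if len(r) else None, 'dark',[x for x in range(100,240) if f[x,262:292].mean()<35][:1])
E
python3 rows.py w8
```

```text
[0.47409583 0.12819611 0.21078146] [-4.20908575  1.01334195 -3.94396373]
brown rows 212 345 dark [189]
```

Call:
drive_tool --rows '[[[57, 0.04, 0, 0, 0], [57, 0.08, 0, 0, 0], [57, 0.12, 0, 0, 0], [57, 0.16, 0, 0, 0]]]' --grip_force 20

```text
clock: 24.35
eef_pos: [0.497, 0.1234, 0.211]
tool_rot: [3.141, 0.005, -0.207]
wrist_force: [-6.1, 1.6, -0.4]
width: 0.0588
finger_force: 122.4
```

```bash
python3 rows.py w9
```

```text
[0.49792653 0.12313247 0.21091922] [-4.04461533  0.40592345 -3.42051612]
brown rows 221 347 dark [201]
```

Call:
drive_tool --rows '[[[57, 0.05, 0, 0, 0], [57, 0.1, 0, 0, 0], [57, 0.15, 0, 0, 0], [57, 0.19, 0, 0, 0], [57, 0.23, 0, 0, 0], [57, 0.26, 0, 0, 0], [57, 0.26, 0, 0, 0]]]'

```text
clock: 25.1
eef_pos: [0.5368, 0.1149, 0.2111]
tool_rot: [3.142, 0.0, -0.208]
wrist_force: [-3.0, 0.9, -2.3]
width: 0.0587
finger_force: 123.3
```

```bash
python3 rows.py w10
```

```text
[0.53667933 0.11495344 0.21112565] [-3.1708233   1.22136861 -2.56163277]
brown rows 237 346 dark [222]
```

```bash
python3 - <<'E'
from h import *
s=arm.read_state()
for f,R,pos in(('w2',(232,245,354),[.5862,.1665,.1541]),('w10',(222,237,346),s['eef_pos']),('w4',(175.5,204.5,343),[.5394,.1758,.2691])):
    d=dict(np.load(f'pics/{f}.npz'))
    q,r,pt=lean(d,pos,-.208,{(13,0):R[0],(13,20):R[1],(-12,81):R[2]}); print(f,np.degrees(q[0]),q[1:],r)
E
```

```text
w2 3.0466492380057155 [-0.009108   -0.04588283] [8.52651283e-14 8.52651283e-14 0.00000000e+00]
w10 9.450680404800973 [-0.00350935 -0.05241336] [-1.98951966e-13  8.52651283e-14 -2.27373675e-13]
w4 37.1541424651664 [ 0.03766216 -0.02382032] [-1.13686838e-13  0.00000000e+00 -5.68434189e-14]
```

Call:
drive_tool --rows '[[[57, 0.03, 0, 0, 0], [57, 0.06, 0, 0, 0], [57, 0.09, 0, 0, 0], [57, 0.09, 0, 0, 0]]]'

```text
clock: 25.55
eef_pos: [0.5495, 0.1123, 0.211]
tool_rot: [3.142, 0.001, -0.208]
wrist_force: [-6.3, 1.3, -2.2]
width: 0.0589
finger_force: 123.3
```

```bash
python3 rows.py w11
```

```text
[0.54945566 0.1122866  0.2110937 ] [-5.0272045   0.83479328 -0.92605052]
brown rows 243 346 dark [230]
```

```bash
python3 - <<'E'
from h import *
s=arm.read_state();d=dict(np.load('pics/w11.npz'))
for R in((230,243,346),):
    q,r,pt=lean(d,s['eef_pos'],-.208,{(13,0):R[0],(13,20):R[1],(-12,81):R[2]}); print(np.degrees(q[0]),q[1:],pt((0,0)),pt((0,-100)))
E
```

```text
4.437802846170011 [-0.01110741 -0.05505846] [0.53858767 0.11458032 0.15603523] [0.54615857 0.11298246 0.05633504]
```

Call:
drive_tool --rows '[[[57, -0.05, 0, 0, 0], [57, -0.09, 0, -0.03, 0], [57, -0.09, -0.1, -0.05, 0], [57, -0.09, -0.2, -0.05, 0], [57, -0.09, -0.3, -0.05, 0], [57, -0.09, -0.38, -0.05, 0], [57, -0.09, -0.404, -0.05, 0], [57, -0.09, -0.404, -0.05, 0]]]'

```text
clock: 26.4
eef_pos: [0.549, 0.1751, 0.2185]
tool_rot: [3.141, 0.0, -0.206]
wrist_force: [0.0, -0.7, -3.5]
width: 0.0589
finger_force: 123.2
```

```bash
python3 rows.py w12; python3 - <<'E'
from h import *
s=arm.read_state();p=s['eef_pos'];print(.978*p[0]-.2065*p[1],.2065*p[0]+.978*p[1],p[2],s['tool_rot'])
g=cv2.imread('pics/w12.png').mean(2)
for r in(195,205,215,225): print(r,[int(x) for x in g[r,150:410:5]])
E
```

```text
[0.54891415 0.17453054 0.2184945 ] [-0.48174884  0.63600009 -3.79119656]
brown rows 242 346 dark [230]
0.5007974791424866 0.28404164417438776 0.21849449741741037 [ 3.14089481e+00  4.57850114e-04 -2.07025334e-01]
195 [197, 187, 190, 194, 192, 187, 197, 155, 122, 118, 106, 109, 109, 56, 188, 193, 187, 188, 193, 196, 179, 112, 120, 118, 115, 111, 117, 114, 187, 192, 191, 190, 187, 186, 189, 188, 187, 160, 54, 84, 137, 132, 176, 184, 184, 191, 192, 186, 191, 183, 182, 193]
205 [191, 190, 188, 191, 189, 189, 191, 190, 136, 114, 119, 117, 168, 187, 198, 161, 114, 115, 113, 108, 111, 115, 108, 113, 111, 111, 111, 114, 123, 170, 178, 169, 167, 167, 174, 176, 190, 185, 198, 188, 188, 187, 185, 185, 188, 189, 190, 185, 188, 185, 186, 184]
215 [178, 191, 191, 187, 195, 196, 194, 191, 189, 124, 116, 119, 115, 114, 120, 83, 87, 84, 85, 88, 89, 86, 86, 85, 89, 87, 85, 91, 87, 88, 86, 86, 87, 84, 85, 88, 84, 187, 188, 181, 177, 188, 188, 194, 184, 185, 188, 195, 185, 189, 179, 185]
225 [188, 186, 194, 189, 179, 191, 188, 194, 192, 184, 152, 117, 114, 111, 87, 86, 85, 86, 86, 89, 86, 87, 85, 85, 91, 87, 87, 86, 87, 87, 85, 85, 88, 86, 87, 89, 85, 85, 181, 187, 190, 187, 184, 182, 187, 185, 175, 180, 189, 186, 193, 185]
```

Call:
drive_tool --rows '[[[57, 0.06, 0, 0, 0], [57, 0.12, 0, 0, 0], [57, 0.18, 0, 0, 0], [57, 0.23, 0, 0, 0], [57, 0.268, 0, 0, 0], [57, 0.268, 0, 0, 0], [57, 0.268, 0, 0, 0]]]'

```text
clock: 27.15
eef_pos: [0.5883, 0.1659, 0.2187]
tool_rot: [3.142, 0.0, -0.208]
wrist_force: [0.0, 0.2, -4.0]
width: 0.0591
finger_force: 123.2
```

Call:
drive_tool --rows '[[[57, 0, 0, 0.06, 0], [57, 0, 0, 0.12, 0], [57, 0, 0, 0.18, 0], [57, 0, 0, 0.22, 0], [57, 0, 0, 0.25, 0], [57, 0, 0, 0.25, 0]]]'

```text
clock: 27.75
eef_pos: [0.5877, 0.166, 0.1802]
tool_rot: [3.141, 0.002, -0.208]
wrist_force: [-1.1, -0.1, -3.0]
width: 0.0587
finger_force: 123.2
```

```bash
python3 rows.py w13; python3 - <<'E'
from h import *
s=arm.read_state();p=s['eef_pos'];print(.978*p[0]-.2065*p[1],.2065*p[0]+.978*p[1],p[2],s['moment'])
E
```

```text
[0.58807962 0.16598646 0.18089931] [-0.8569096   0.6496184  -2.85686761]
brown rows 242 362 dark [230]
0.5408656641084783 0.2837732018003444 0.18089930561668552 [ 0.00110577 -0.01487377  0.03798941]
```

Call:
drive_tool --rows '[[[57, 0, 0, 0.03, 0], [57, 0, 0, 0.06, 0], [57, 0, 0, 0.08, 0], [57, 0, 0, 0.08, 0]]]'

```text
clock: 28.2
eef_pos: [0.5879, 0.1659, 0.1685]
tool_rot: [3.141, 0.001, -0.208]
wrist_force: [-0.5, -0.1, -3.9]
width: 0.0588
finger_force: 123.2
```

Call:
drive_tool --rows '[[[57, 0, 0, 0.015, 0], [57, 0, 0, 0.025, 0], [57, 0, 0, 0.025, 0]]]'

```text
clock: 28.5
eef_pos: [0.5882, 0.166, 0.1654]
tool_rot: [3.141, 0.0, -0.208]
wrist_force: [0.7, 0.4, -4.3]
width: 0.059
finger_force: 123.2
```

Call:
drive_tool --rows '[[[57, 0, 0, 0.01, 0], [57, 0, 0, 0.015, 0], [57, 0, 0, 0.015, 0]]]'

```text
clock: 28.8
eef_pos: [0.5882, 0.166, 0.1632]
tool_rot: [3.141, 0.0, -0.208]
wrist_force: [-0.7, 0.1, -3.2]
width: 0.059
finger_force: 123.2
```

Call:
drive_tool --rows '[[[57, 0, 0, 0.01, 0], [57, 0, 0, 0.015, 0], [57, 0, 0, 0.015, 0]]]'

```text
clock: 29.1
eef_pos: [0.5881, 0.166, 0.1608]
tool_rot: [3.141, 0.0, -0.208]
wrist_force: [-0.2, 0.5, -4.0]
width: 0.0592
finger_force: 123.2
```

Call:
drive_tool --rows '[[[57, 0, 0, 0.007, 0], [57, 0, 0, 0.01, 0], [57, 0, 0, 0.01, 0]]]'

```text
clock: 29.4
eef_pos: [0.5882, 0.166, 0.1595]
tool_rot: [3.141, 0.0, -0.208]
wrist_force: [-0.6, -0.2, -3.4]
width: 0.0591
finger_force: 123.2
```

Call:
drive_tool --rows '[[[57, 0, 0, 0.007, 0], [57, 0, 0, 0.01, 0], [57, 0, 0, 0.01, 0]]]'

```text
clock: 29.7
eef_pos: [0.5882, 0.166, 0.158]
tool_rot: [3.142, 0.0, -0.208]
wrist_force: [0.6, 0.3, -3.7]
width: 0.0587
finger_force: 123.2
```

Call:
drive_tool --rows '[[[57, 0, 0, 0.007, 0], [57, 0, 0, 0.01, 0], [57, 0, 0, 0.01, 0]]]'

```text
clock: 30.0
eef_pos: [0.5882, 0.166, 0.1564]
tool_rot: [3.141, 0.0, -0.208]
wrist_force: [-0.2, -0.8, -4.4]
width: 0.059
finger_force: 123.2
```

Call:
drive_tool --rows '[[[57, 0, 0, 0.007, 0], [57, 0, 0, 0.01, 0], [57, 0, 0, 0.01, 0]]]'

```text
clock: 30.3
eef_pos: [0.5884, 0.166, 0.1556]
tool_rot: [-3.142, -0.0, -0.208]
wrist_force: [-0.7, -0.7, -1.2]
width: 0.0589
finger_force: 123.6
```

```bash
python3 rows.py w14; python3 - <<'E'
from h import *
s=arm.read_state();d=dict(np.load('pics/w14.npz'));print(s['eef_pos'],s['wrist_force'],s['moment'])
g=cv2.imread('pics/w14.png').astype(int).mean(2)
print([(r,int(g[r,195:205].mean())) for r in range(140,270,5)])
E
```

```text
[0.5884497  0.16603766 0.15562337] [-0.8559152   0.02095971 -0.680748  ]
brown rows 242 346 dark [230]
[0.5884497  0.16603766 0.15562337] [-0.8559152   0.02095971 -0.680748  ] [-0.08494012  0.23218176 -0.01209555]
[(140, 111), (145, 116), (150, 116), (155, 119), (160, 113), (165, 115), (170, 107), (175, 110), (180, 111), (185, 108), (190, 76), (195, 66), (200, 68), (205, 62), (210, 56), (215, 55), (220, 56), (225, 66), (230, 15), (235, 12), (240, 16), (245, 16), (250, 18), (255, 124), (260, 140), (265, 132)]
```

Call:
drive_tool --rows '[[[62, 0, 0, 0.004, 0], [66, 0, 0, 0.004, 0], [75, 0, 0, 0, 0], [85, 0, 0, 0, 0], [85, 0, 0, 0, 0], [85, 0, 0, 0, 0], [85, 0, 0, 0, 0]]]'

```text
clock: 31.05
eef_pos: [0.5883, 0.166, 0.1551]
tool_rot: [-3.142, -0.0, -0.208]
wrist_force: [-1.1, -0.3, 0.7]
width: 0.0849
finger_force: 0.0
```

Call:
drive_tool --rows '[[[85, 0, 0, -0.1, 0], [85, 0, 0, -0.25, 0], [85, 0, 0, -0.45, 0], [85, 0, 0, -0.7, 0], [85, 0, 0, -0.9, 0]]]'

```text
clock: 31.55
eef_pos: [0.5887, 0.1661, 0.2938]
tool_rot: [-3.141, -0.003, -0.208]
wrist_force: [0.0, 0.1, 0.1]
width: 0.0851
finger_force: 0.0
```

Call:
drive_tool --rows '[[[85, -0.15, 0.2, 0, 0], [85, -0.3, 0.45, 0, 0], [85, -0.45, 0.7, 0, 0], [85, -0.6, 0.9, 0, 0], [85, -0.6, 0.9, 0, 0], [85, -0.6, 0.9, 0, 0]]]'

```text
clock: 32.15
eef_pos: [0.4725, 0.0522, 0.2916]
tool_rot: [-3.141, -0.003, -0.209]
wrist_force: [0.4, 0.9, 0.3]
width: 0.0849
finger_force: 0.0
```

```bash
python3 - <<'E'
from h import *
t=snap('top','t9');s=snap('side','s9');print(arm.read_state()['width'],arm.read_state()['clock'])
a=cv2.imread('pics/t9.png');b=cv2.imread('pics/s9.png')
o=np.zeros((600,800,3),np.uint8)
o[:300,:380]=cv2.resize(a[165:240,195:290],(380,300),interpolation=cv2.INTER_CUBIC)
o[300:600,:300]=cv2.resize(b[120:250,205:335],(300,300))
o[:420,380:800]=cv2.resize(a[140:275,320:455],(420,420))
o[420:600,380:700]=cv2.resize(a[:,:],(240,180)) if 0 else cv2.resize(b[270:420,200:420],(320,180))
cv2.imwrite('pics/c9.png',o)
E
```

```text
0.08505214183442278 32.25
```

View pics/c9.png

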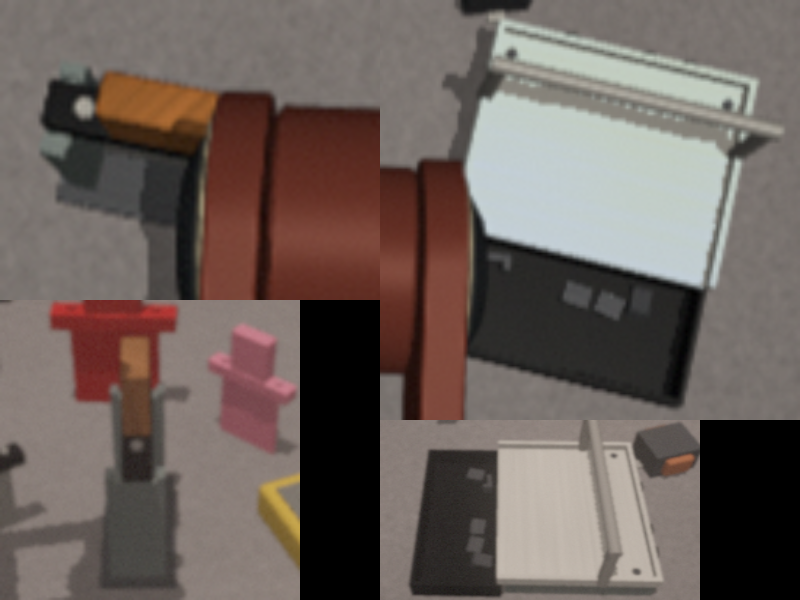

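The pictures show the scraper hanging upright in its rest, with its handle at about (160,110) and (135,385). The plate is clear. All five offcuts lie in the tray, clearest in the side view at about (475,480) and (480,545). I'm handing in.

```bash
python3 -c "
from rig import arm
print(arm.hand_in())"
```

```text
the job is handed in; nothing more can be done
None
```

The job is handed in at about 32 s: all five offcuts are in the catch tray, the plate is clear, the scraper hangs released in its rest, and I pressed on the plate with at most about 9 N.

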